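Unclamp the packed kindling former in the bench press

ROBOT

A 7-joint arm with a two-finger parallel gripper is mounted at the origin on the work surface. World frame = base frame: x ahead of the robot, y to its left, z up, the work surface at z = 0. Lengths are in m, angles in rad, forces in N, time in s.
With the tool pointing down it reaches from about 0.425 to 0.925 m from the base axis. Payload 6.8 kg.
Tool frame: the origin (TCP) lies midway between the tips of the shut fingers; the grasp point (between the pads) lies 19 mm behind it; z points along the fingers, y is the direction in which the jaws open and shut (so a half turn about z gives the same grasp; the last joint's range is limited). The gripper opens to 85 mm and grips with 20 to 120 N. Pads are 22 mm wide; open, the fingers measure 114 mm over their backs; the gripper's body (76 mm by 85 mm) begins 54 mm behind the grasp point. The pads swing forward as they close: fully open they stand 13 mm farther back than shut.
Start: joints at [1.211, 0.477, 0.022, 1.555, -0.011, 1.109, -0.083], TCP at [0.168, -0.654, 0.231] pointing down, gripper open.
Joint ranges: [-2.96, 2.96], [-0.34, 2.1], [-1.41, 1.46], [0.24, 2.44], [-1.37, 4.51], [0.17, 1.92], [-2.96, 2.96]. Speed limits (rad/s): [2.39, 2.39, 3.14, 3.14, 3.14, 3.14, 3.14].

INTERFACE

Orientations are given as a unit quaternion [w, x, y, z].
In Python, from station import * gives the robot as it stands. The module is installed in compiled form; this text tells all that it offers.
- The arm moves only by the tool jog_arm, never from a script. Its arguments are lists of equal length, an entry for each row: "dp": the shift along the tool's x, y, z in units of 25 mm (1.0 is 25 mm), a list of three; "angular": the turn, a rotation vector about the tool's x, y, z in units of 5 degrees (1.0 is 5 degrees), a list of three; "claw": the finger opening in mm, from 0 to 85.4. A call has exactly 5 rows; each row is the pose to reach, as a shift and turn from the pose commanded when the call began, along the tool's axes at that moment; what a row does not reach only later rows make up. A row lasts 1/10 s, in which the tool goes at most 50 mm and 8.59 degrees, less where a joint would pass 70% of its speed; a pose out of reach is approached as far as the arm can. A call with a gripper value outside its range is refused whole. The fingers move at their own pace and stop on an object; "grip_force" is the grip in N (left out, the last holds). Time passes only in rows, so rows that repeat a pose let the fingers close, or fill a call up. It gives the time, the measured TCP pose, the force and the opening at its end, in the units of the state.
- get_obs(): the state, without advancing time (a new reading comes with each control period).
- read_camera(name): name is "side" or "top" or "wrist"; returns a dict with "pixels" (480x640x3 uint8, blue, green, red), "camera_matrix" (3x3 intrinsics, pixels), "k1" (the pictures are not rectified: a ray, as slopes to the right and down, at radius r is drawn at 1 + k1 r^2 times it, then the intrinsics apply), "rvec" (rotation vector, rad) and "tvec" (3), from world to camera coordinates, as OpenCV has them. Camera axes: x right, y down, z forward; pixel columns grow to the right and rows downward; lengths in m; the calibration is good to about 2 mm. A picture is of the moment at which its call begins. There is no depth.
- hand_in(): hands the job in, once; it reports no verdict.
The state is a dict: "t": time; "q": joint angles; "joint_vel": joint speeds; "joint_torque": joint torques, N m; "eef_pos": TCP position; "tool_rot": TCP orientation; "contact_force": force on the tool from outside, world axes, zero at the start; "torque": the same for the moment, N m; "gripper_width": opening from 0.0 (shut) to 1.0 (fully open).
Only numpy, scipy, OpenCV 4.12 (cv2) and the standard library are available. Lean on these libraries where they do the work, as an engineer would, in place of code of your own. Each camera call takes 0.05 s, during which the arm holds its last target.

TASK

Two hand screw presses stand on the kindling packing bench; one still clamps a blue former packed with sticks, the other is empty. Take the handwheel of the press that holds the packed former and turn it anticlockwise, seen from above, by about a fifth of a turn, letting the hand rise with the screw, so that the presser plate stands well clear of the sticks, then let go. Leave the empty press as it is and do not shift the packed former.

Things in the scene. Friction and masses are not known exactly. Their poses are not given: they have to be found in the camera images.
- wheel_full_grip (a point): Centre of the handwheel of the press holding the packed former, on its upright screw axis, 240 mm above the bench at the start; moves with the wheel. Level metal wheel: rim 162 mm across, 12 thick; one straight spoke across it along x, 14 wide, 18 high (point at mid-height). Open gaps beside the spoke, 62 mm to the rim. Below: 32 mm hub to -20, screw, fixed 44 mm nut at -53; z up.
- wheel_full (a joint): Angle of that handwheel: 0 at the start (clamped), growing anticlockwise seen from above; hard stops at 0 and 1.5 rad. Steep quick-acting thread: wheel, screw and presser plate rise 15 mm per rad (19 mm for a fifth of a turn). Turns against about 0.2 N m of friction and stays where it is left. Press: fixed, oxide-red, base 180 x 200 mm, two uprights and a crosshead, top 175 mm high.
- wheel_empty (a joint): Angle of the handwheel of the other, identical press, which has nothing under its plate: 0 at the start. To be left alone.
- packed: Blue sheet-steel trough packed with kindling sticks, about 0.8 kg, 120 mm wide, 200 mm long along its x, 85 mm high, standing on the base of its press under the presser plate. Origin at the centre of its underside, 15 mm above the bench and within 10 mm of the screw axis. It is to stay there.

How it is judged:
By the outcome, as a careful person would: the job done as asked, in the order asked, and still so for the second after the job is handed in, with the robot touching nothing.
It also fails if it takes over 38 s, if anything falls off the work surface, if the arm or the gripper's body presses on something with over 40 N, if the wrist force passes 120 N, or if a joint passes its speed limit or range.

## Working session

There is one attempt and no reset: what is moved stays moved. The work goes in short steps, Python scripts to look and compute and a tool call to move; the robot and the scene stay as the last step left them, time stands still between calls to the robot, and variables do not carry over. Pictures are saved under pics/ and viewed, and the job is handed in when it is done.

Besides the shell and the picture viewer there is one more tool, called as name(argument=value, ...) on one line, values as JSON. jog_arm: Moves the arm, as the interface text tells. Its arguments: {"type":"object","properties":{"dp":{"type":"array","items":{"type":"array","items":{"type":"number"}}},"angular":{"type":"array","items":{"type":"array","items":{"type":"number"}}},"claw":{"type":"array","items":{"type":"number"}},"grip_force":{"type":"number"}},"required":["dp","angular","claw"]}

```bash
mkdir -p pics; python3 - <<'E'
from station import *
import cv2,json
o=get_obs();print({k:(v if not hasattr(v,'tolist') else v.tolist()) for k,v in o.items()})
for n in ("side","top"):
    c=read_camera(n);cv2.imwrite(f"pics/{n}0.png",c["pixels"]);print(n,c["camera_matrix"],c["k1"],c["rvec"],c["tvec"])
E
```

```text
{'t': 0.0, 'q': [1.2109386800285695, 0.47778999185876064, 0.022343277564598692, 1.5564683988340726, -0.01149963624855161, 1.1093024233261346, -0.083124825245774], 'joint_vel': [-0.0006302408530274027, -0.00032345965590476616, 0.0001888702113714304, 0.0014396281861841541, -0.0011970678104332418, 0.0009918409099451807, 0.0007320350384066756], 'joint_torque': [0.0005575371324084699, -59.64389204978943, 1.6079099848866463, -28.119004368782043, 0.012486079358495772, 0.009211769211106002, -4.130030504256865e-06], 'eef_pos': [0.16797931565847116, -0.6531427406460274, 0.23032541415714047], 'tool_rot': [-0.0009013686450295097, 0.9920876979372877, 0.1255434318096438, -0.00018402585714511982], 'contact_force': [-0.09697046314578674, -0.5036847612515463, 0.6114781668945138], 'torque': [0.02000193383798056, -0.005947294728846929, 0.011475697255931021], 'gripper_width': 0.998150613847373}
side [[510.78273363   0.         320.11026   ]
 [  0.         510.78273363 243.85440717]
 [  0.           0.           1.        ]] 0.031081559272592974 [ 0.09989307 -2.90944763  1.12823022] [0.49182889 0.13799812 1.04325032]
top [[582.52620104   0.         318.64162609]
 [  0.         582.52620104 230.54172939]
 [  0.           0.           1.        ]] -0.12100265906660598 [ 2.15500714 -2.16790496  0.10018436] [0.01424991 0.54178115 1.28883801]
```

View pics/side0.png

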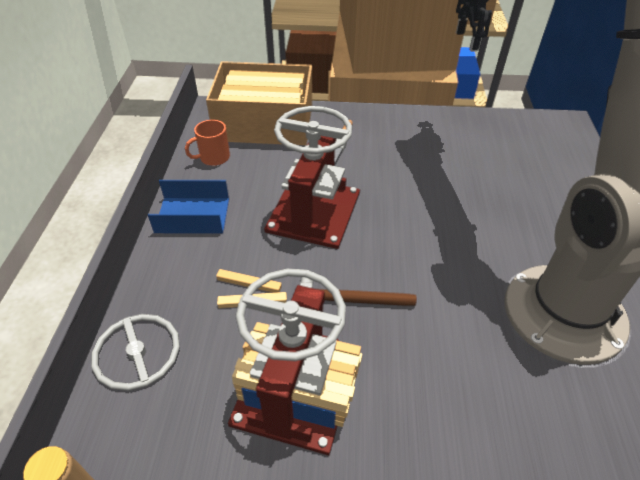

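View pics/top0.png

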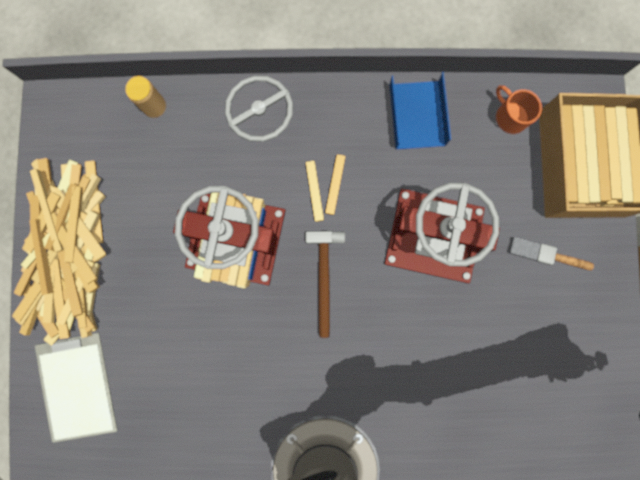

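The top view shows the packed press at left, its wheel centred near (218,228), and the empty one at about (457,225). In the side view the packed press is the near one, with its wheel near (291,313). Next I'll measure the rim and spoke.

```bash
cat > h.py <<'E'
import numpy as np,cv2
def cam(c):
    K=np.array(c["camera_matrix"]);R=cv2.Rodrigues(np.array(c["rvec"],float))[0];t=np.array(c["tvec"],float).ravel();return K,R,t,float(c["k1"])
def rays(c,px):
    K,R,t,k1=cam(c);px=np.atleast_2d(np.array(px,float))
    u=cv2.undistortPoints(px[:,None],K,np.array([k1,0,0,0,0.]))[:,0]
    d=np.c_[u,np.ones(len(u))]@R
    return -R.T@t,d
def plane(c,px,z):
    o,d=rays(c,px);return o+d*((z-o[2])/d[:,2])[:,None]
def proj(c,P):
    K,R,t,k1=cam(c);return cv2.projectPoints(np.atleast_2d(np.array(P,float)),R,t,K,np.array([k1,0,0,0,0.]))[0][:,0]
def tri(o1,d1,o2,d2):
    A=np.c_[d1,-d2];s=np.linalg.lstsq(A,o2-o1,rcond=None)[0];a=o1+s[0]*d1;b=o2+s[1]*d2;return (a+b)/2,np.linalg.norm(a-b)
def circ(P):
    A=np.c_[2*P,np.ones(len(P))];s=np.linalg.lstsq(A,(P**2).sum(1),rcond=None)[0];return s[:2],np.sqrt(s[2]+s[:2]@s[:2])
E
python3 - <<'E'
from station import *
from h import *
C={n:read_camera(n) for n in("side","top")}
g0={"top":(218,228,52),"side":(291,313,60)}
for n,c in C.items():
    im=c["pixels"];hsv=cv2.cvtColor(im,cv2.COLOR_BGR2HSV)
    m=((hsv[...,1]<45)&(hsv[...,2]>115)).astype(np.uint8)*255
    x,y,r=g0[n];mm=np.zeros_like(m);cv2.circle(mm,(x,y),r,255,-1);m&=mm
    cs=cv2.findContours(m,cv2.RETR_EXTERNAL,cv2.CHAIN_APPROX_NONE)[0];k=max(cs,key=cv2.contourArea)
    h=cv2.convexHull(k)
    e=cv2.fitEllipse(k);print(n,e,cv2.boundingRect(k))
    for z in (.22,.23,.24,.25,.26):
        P=plane(c,h[:,0],z)[:,:2];ce,R=circ(P);print(z,ce,R,np.abs(np.linalg.norm(P-ce,axis=1)-R).max())
    big=cv2.resize(im[y-70:y+70,x-70:x+70],None,fx=4,fy=4,interpolation=cv2.INTER_CUBIC);cv2.imwrite(f"pics/{n}z.png",big)
    cv2.imwrite(f"pics/{n}m.png",m)
a=cv2.imread("pics/sidez.png");b=cv2.imread("pics/topz.png");cv2.imwrite("pics/zz.png",cv2.resize(np.hstack([a,b]),(800,400)))
E
```

```text
side ((291.9735412597656, 311.0938415527344), (112.49848937988281, 114.96121215820312), 79.950927734375) (231, 254, 121, 119)
0.22 [0.52617723 0.1819866 ] 0.1010012948001579 0.011160393176514377
0.23 [0.52506645 0.18902092] 0.09942604240748788 0.010986331684639
0.24 [0.52395567 0.19605524] 0.0978507900148131 0.010812270192760057
0.25 [0.52284489 0.20308957] 0.09627553762213968 0.010638208700882168
0.26 [0.52173411 0.21012389] 0.09470028522946886 0.010464147209006236
top ((212.7214813232422, 223.89234924316406), (90.40047454833984, 97.51448822021484), 34.750736236572266) (166, 176, 94, 98)
0.22 [0.53381106 0.21209631] 0.09659410098360592 0.00981463137285836
0.23 [0.53264671 0.21015529] 0.09573060177925224 0.009726893857883737
0.24 [0.53148236 0.20821428] 0.09486710257489957 0.009639156342909586
0.25 [0.530318   0.20627326] 0.09400360337054615 0.009551418827934921
0.26 [0.52915365 0.20433225] 0.09314010416619437 0.009463681312961686
```

View pics/zz.png

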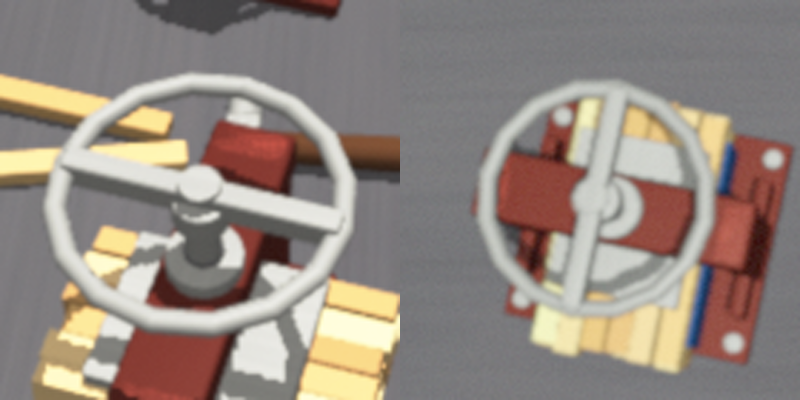

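The side close-up shows a spoke with a small cap at its centre. The spoke is clear on both sides between hub and rim, so I'll grip it off-centre. My mask picked up the grey bench, so I'll tighten it.

```bash
cat > meas.py <<'E'
from station import *
from h import *
C={n:read_camera(n) for n in("side","top")}
g0={"top":(218,228,48),"side":(291,313,60)}
E_={}
for n,c in C.items():
    im=c["pixels"];hsv=cv2.cvtColor(im,cv2.COLOR_BGR2HSV)
    m=((hsv[...,1]<40)&(hsv[...,2]>150)).astype(np.uint8)*255
    x,y,r=g0[n];mm=np.zeros_like(m);cv2.circle(mm,(x,y),r,255,-1);m&=mm
    cs=cv2.findContours(m,cv2.RETR_EXTERNAL,cv2.CHAIN_APPROX_NONE)[0];k=max(cs,key=cv2.contourArea)
    h=cv2.convexHull(k);e=cv2.fitEllipse(h);E_[n]=h[:,0];print(n,e,cv2.boundingRect(k),cv2.contourArea(h))
    cv2.imwrite(f"pics/{n}m.png",m)
cc={}
for z in np.arange(.21,.27,.01):
    r=[]
    for n in C:
        P=plane(C[n],E_[n],z)[:,:2];ce,R=circ(P);r+=[ce.round(4),R.round(4),np.abs(np.linalg.norm(P-ce,axis=1)-R).max().round(4)]
    print(round(z,3),*r)
E
python3 meas.py; python3 -c "
import cv2,numpy as np
cv2.imwrite('pics/mm.png',np.hstack([cv2.imread('pics/sidem.png')[230:400,200:400],cv2.imread('pics/topm.png')[140:310,120:320]]))"
```

```text
side ((293.24481201171875, 316.542236328125), (96.70662689208984, 112.37161254882812), 106.2114028930664) (236, 268, 110, 94) 8019.0
top ((216.24990844726562, 228.7721710205078), (83.5122299194336, 87.04845428466797), 17.15138816833496) (175, 186, 84, 83) 5528.0
0.21 [0.5238 0.185 ] 0.0865 0.0117 [0.5284 0.21  ] 0.0841 0.0071
0.22 [0.5227 0.1919] 0.0852 0.0115 [0.5273 0.2081] 0.0833 0.007
0.23 [0.5216 0.1987] 0.0839 0.0113 [0.5262 0.2062] 0.0826 0.0069
0.24 [0.5206 0.2056] 0.0826 0.0111 [0.5251 0.2043] 0.0818 0.0069
0.25 [0.5195 0.2125] 0.0812 0.011 [0.524  0.2024] 0.0811 0.0068
0.26 [0.5185 0.2194] 0.0799 0.0108 [0.5229 0.2005] 0.0803 0.0068
0.27 [0.5174 0.2263] 0.0786 0.0106 [0.5218 0.1986] 0.0796 0.0067
```

View pics/mm.png

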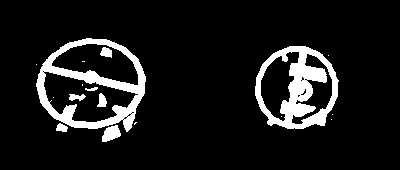

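The masks show both rims cleanly, plus stray bits of plate and sticks at the lower edge. I'll refit with those outliers rejected and get the spoke direction from its end pixels.

```bash
cat >> meas.py <<'E'
print('robust')
for z in (.23,.24,.25):
    for n in C:
        P=plane(C[n],E_[n],z)[:,:2]
        for _ in range(12):
            ce,R=circ(P);d=np.linalg.norm(P-ce,axis=1)-R;w=np.abs(d).argmax()
            if abs(d[w])<.002: break
            P=P[np.abs(d)<max(.002,abs(d[w])*.8)]
        print(z,n,ce.round(4),R.round(4),len(P))
for n,px in(("top",[(210,263),(224.3,188.8)]),("side",[(243.75,298.3),(340,320.7)])):
    P=plane(C[n],px,.249);d=P[1]-P[0];print(n,P.round(4).tolist(),np.degrees(np.arctan2(d[1],d[0])))
o1,d1=rays(C["side"],[(291,308.8)]);o2,d2=rays(C["top"],[(217,227.5)]);print(tri(o1,d1[0],o2,d2[0]))
E
python3 meas.py | sed -n '/robust/,$p'
```

```text
robust
0.23 side [0.5249 0.1946] 0.0812 30
0.23 top [0.5292 0.2062] 0.0809 23
0.24 side [0.5238 0.2016] 0.0799 30
0.24 top [0.528  0.2043] 0.0802 23
0.25 side [0.5227 0.2085] 0.0787 30
0.25 top [0.5269 0.2024] 0.0794 23
top [[0.4585, 0.2133, 0.249], [0.5998, 0.1878, 0.249]] -10.212871129046171
side [[0.5943, 0.192, 0.249], [0.451, 0.2214, 0.249]] 168.39598545847548
(array([0.52486353, 0.20178813, 0.24333319]), np.float64(0.0028426433187814133))
```

```bash
cat > go.py <<'E'
from station import *
from h import *
from scipy.spatial.transform import Rotation as Ro
import sys
def st():
    o=get_obs();q=o["tool_rot"];R=Ro.from_quat([q[1],q[2],q[3],q[0]]).as_matrix();return o,np.array(o["eef_pos"]),R
def to(target,yaw_deg):
    o,p,R=st()
    Rt=Ro.from_euler('z',yaw_deg,degrees=True).as_matrix()@np.diag([1,-1,-1.])
    print("t",round(o["t"],2),"p",p.round(4),"yaw",round(np.degrees(np.arctan2(R[1,0],R[0,0])),2),"q",np.round(o["q"],2),"F",np.round(o["contact_force"],1),"w",round(o["gripper_width"],3))
    print("dp",(R.T@(np.array(target)-p)/.025).round(2),"ang",(Ro.from_matrix(R.T@Rt).as_rotvec(degrees=True)/5).round(2))
if __name__=="__main__":
    a=list(map(float,sys.argv[1:]));to(a[:3],a[3])
E
python3 go.py .30 -.55 .42 14.4;python3 go.py .55 -.2 .42 14.4
```

```text
t 0.4 p [ 0.1682 -0.6536  0.2311] yaw 14.43 q [ 1.21  0.48  0.02  1.56 -0.01  1.11 -0.08] F [-0.4 -0.2 -0.3] w 0.997
dp [ 6.14 -2.7  -7.55] ang [-0.    0.    0.01]
t 0.4 p [ 0.1682 -0.6536  0.2311] yaw 14.43 q [ 1.21  0.48  0.02  1.56 -0.01  1.11 -0.08] F [-0.4 -0.2 -0.3] w 0.997
dp [ 19.31 -13.77  -7.55] ang [-0.    0.    0.01]
```

jog_arm(dp=[[0.8,-0.3,-1.3],[2.0,-0.8,-2.8],[3.4,-1.4,-4.3],[4.8,-2.0,-5.8],[6.1,-2.7,-7.5]], angular=[[0,0,0],[0,0,0],[0,0,0],[0,0,0],[0,0,0]], claw=[85,85,85,85,85])

```text
t: 0.9
eef_pos: [0.2939, -0.5548, 0.4102]
tool_rot: [-0.0, 0.992, 0.126, 0.0]
contact_force: [0.1, -0.2, 0.1]
gripper_width: 0.999
```

```bash
python3 go.py .42 -.38 .42 9;python3 go.py .55 -.2 .42 4
```

```text
t 0.9 p [ 0.2939 -0.5548  0.4102] yaw 14.46 q [ 1.    0.3  -0.02  1.42  0.01  1.43 -0.34] F [ 0.1 -0.2  0.1] w 0.999
dp [ 6.63 -5.51 -0.39] ang [-0.   -0.    1.09]
t 0.9 p [ 0.2939 -0.5548  0.4102] yaw 14.46 q [ 1.    0.3  -0.02  1.42  0.01  1.43 -0.34] F [ 0.1 -0.2  0.1] w 0.999
dp [ 13.46 -11.18  -0.39] ang [-0.   -0.    2.09]
```

jog_arm(dp=[[1.4,-1.2,-0.2],[2.7,-2.3,-0.4],[4.0,-3.4,-0.4],[5.3,-4.5,-0.4],[6.6,-5.6,-0.4]], angular=[[0,0,0.2],[0,0,0.4],[0,0,0.6],[0,0,0.8],[0,0,1]], claw=[85,85,85,85,85])

```text
t: 1.4
eef_pos: [0.4182, -0.3779, 0.4192]
tool_rot: [0.0, 0.997, 0.082, 0.0]
contact_force: [0.7, -0.3, -0.1]
gripper_width: 0.998
```

jog_arm(dp=[[1.2,-1.3,0],[2.4,-2.6,0],[3.5,-3.9,0],[4.5,-5.3,0],[5.4,-6.7,0]], angular=[[0,0,0.2],[0,0,0.4],[0,0,0.6],[0,0,0.8],[0,0,1]], claw=[85,85,85,85,85])

```text
t: 1.9
eef_pos: [0.5239, -0.1904, 0.419]
tool_rot: [0.0, 0.999, 0.038, 0.0]
contact_force: [0.6, -1.6, 0.3]
gripper_width: 0.997
```

```bash
python3 go.py .54 .0 .42 -4;python3 go.py .526 .203 .42 -11
```

```text
t 1.9 p [ 0.5239 -0.1904  0.419 ] yaw 4.4 q [ 0.47  0.18 -0.27  1.55  0.05  1.42 -1.3 ] F [ 0.6 -1.6  0.3] w 0.997
dp [ 1.22 -7.54 -0.04] ang [ 0.   -0.    1.68]
t 1.9 p [ 0.5239 -0.1904  0.419 ] yaw 4.4 q [ 0.47  0.18 -0.27  1.55  0.05  1.42 -1.3 ] F [ 0.6 -1.6  0.3] w 0.997
dp [  1.29 -15.68  -0.04] ang [ 0.   -0.    3.08]
```

jog_arm(dp=[[0.2,-1.6,0],[0.5,-3.2,0],[0.7,-4.8,0],[0.9,-6.3,0],[1.1,-7.8,0]], angular=[[0,0,0.3],[0,0,0.6],[0,0,0.9],[0,0,1.2],[0,0,1.5]], claw=[85,85,85,85,85])

```text
t: 2.4
eef_pos: [0.5354, 0.006, 0.4192]
tool_rot: [0.0, 1.0, -0.027, 0.0]
contact_force: [0.6, 0.4, -0.6]
gripper_width: 0.994
```

jog_arm(dp=[[0.3,-1.6,0],[0.6,-3.2,0],[0.9,-4.8,0],[1.1,-6.4,0],[1.3,-7.8,0]], angular=[[0,0,0.3],[0,0,0.6],[0,0,0.9],[0,0,1.2],[0,0,1.5]], claw=[85,60,60,50,50])

```text
t: 2.9
eef_pos: [0.5785, 0.1995, 0.419]
tool_rot: [-0.0, 0.996, -0.092, 0.0]
contact_force: [0.1, 0.3, 0.2]
gripper_width: 0.583
```

```bash
python3 go.py .559 .1965 .32 -11; python3 - <<'E'
from station import *
from h import *
c=read_camera("wrist");cv2.imwrite("pics/w1.png",c["pixels"]);K,R,t,k=cam(c);print(-R.T@t,R,k); print(proj(c,[[.526,.203,.249],[.559,.1965,.249]]))
E
```

```text
t 2.9 p [0.5785 0.1995 0.419 ] yaw -10.59 q [-0.06  0.3  -0.49  1.42  0.14  1.46 -2.31] F [0.1 0.3 0.2] w 0.583
dp [-0.74  0.26  3.96] ang [-0.   -0.    0.08]
[0.65354138 0.18359811 0.56150408] [[-1.82890032e-01 -9.83133362e-01 -1.70418895e-04]
 [-9.36618741e-01  1.74184332e-01  3.03982158e-01]
 [-2.98825316e-01  5.57549241e-02 -9.52677710e-01]] -0.07838775260612067
[[322.8549079  269.36251433]
 [323.43839302 232.06344743]]
```

View pics/w1.png

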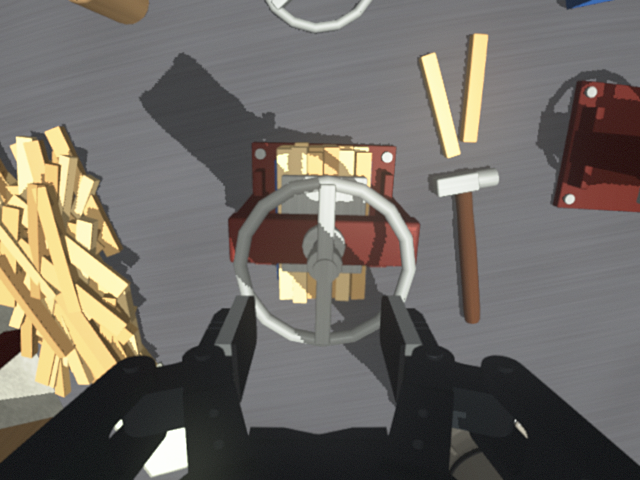

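The wrist view shows the spoke running from about (327,183) to (322,340), with the cap at (324,265) within 4 px of my prediction. The open fingers straddle it.

```bash
python3 - <<'E'
from station import *
from h import *
c=read_camera("wrist");im=c["pixels"]
P=plane(c,[(327,185),(322,338),(324,265)],.249);d=P[0]-P[1];print(P.round(4),np.degrees(np.arctan2(d[1],d[0])),(P[0]+P[1])[:2]/2)
# rim outer fit
pts=[(327,177),(238,265),(415,262),(258,325),(382,332),(262,206),(390,203)]
for z in(.23,.24,.25):
    Q=plane(c,pts,z)[:,:2];print(z,circ(Q))
T=read_camera("top");S=read_camera("side")
o1,d1=rays(c,[(324,265)])
for C2,px in((S,(291,308.8)),(T,(217,227.5))):
    o2,d2=rays(C2,[px]);print(tri(o1,d1[0],o2,d2[0]))
E
```

```text
[[0.5966 0.1942 0.249 ]
 [0.4581 0.2227 0.249 ]
 [0.5289 0.2085 0.249 ]] -11.628741519107336 [0.5273615  0.20847688]
0.23 (array([0.51505257, 0.2088275 ]), np.float64(0.08376122784514492))
0.24 (array([0.51922033, 0.20826544]), np.float64(0.08122862175529287))
0.25 (array([0.52338809, 0.20770339]), np.float64(0.07869601566544224))
(array([0.5253974 , 0.2069801 , 0.24730454]), np.float64(0.006294115282913859))
(array([0.52601258, 0.20588534, 0.23910991]), np.float64(0.006633906781553938))
```

```bash
python3 go.py .5633 .1985 .30 -11.3
```

```text
t 3.1 p [0.5783 0.1981 0.4186] yaw -10.46 q [-0.06  0.3  -0.49  1.42  0.14  1.46 -2.3 ] F [-0.1 -0.9  0. ] w 0.583
dp [-0.59  0.09  4.74] ang [0.   0.01 0.17]
```

jog_arm(dp=[[-0.2,0,1],[-0.4,0,2],[-0.6,0.1,3],[-0.6,0.1,4],[-0.6,0.1,4.6]], angular=[[0,0,0],[0,0,0.1],[0,0,0.2],[0,0,0.2],[0,0,0.2]], claw=[50,50,50,50,50])

```text
t: 3.6
eef_pos: [0.5629, 0.1952, 0.3023]
tool_rot: [0.001, 0.995, -0.102, -0.001]
contact_force: [-0.9, -0.1, -0.3]
gripper_width: 0.584
```

```bash
python3 go.py .5633 .1985 .221 -11.3; python3 - <<'E'
from station import *
from h import *
for n in("wrist","side"):
    c=read_camera(n);im=c["pixels"];cv2.imwrite(f"pics/{n}2.png",im)
    if n=="wrist": print(plane(c,[(320,y) for y in range(50,480,60)],.249).round(3))
E
```

```text
t 3.6 p [0.5629 0.1952 0.3023] yaw -11.72 q [-0.06  0.33 -0.49  1.64  0.16  1.22 -2.36] F [-0.9 -0.1 -0.3] w 0.584
dp [-0.01 -0.14  3.25] ang [ 0.03  0.01 -0.08]
[[0.665 0.171 0.249]
 [0.639 0.176 0.249]
 [0.611 0.182 0.249]
 [0.58  0.188 0.249]
 [0.546 0.195 0.249]
 [0.508 0.203 0.249]
 [0.465 0.212 0.249]
 [0.415 0.222 0.249]]
```

View pics/wrist2.png

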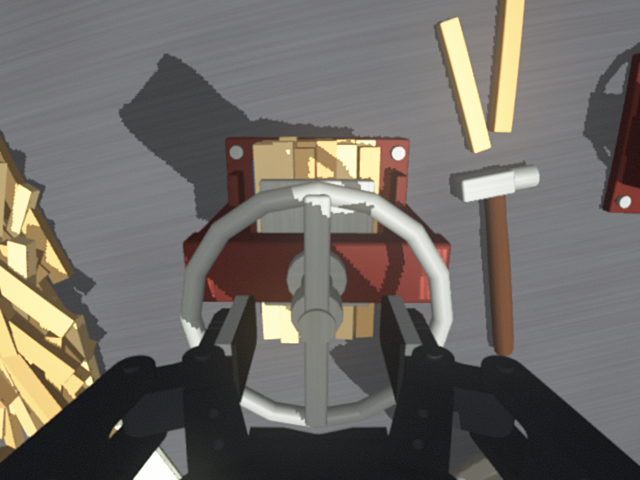

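View pics/side2.png

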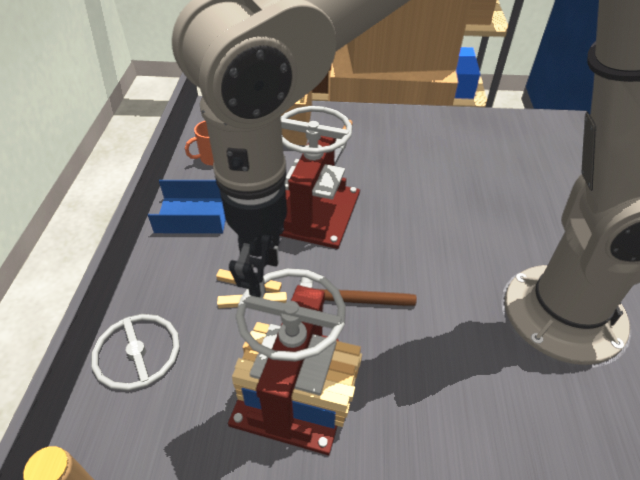

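The wrist view shows the spoke at column 317, midway between the pads (244 and 397), and the hub cap at (317,315). I'll check again now that the arm has settled.

```bash
python3 - <<'E'
from station import *
from h import *
c=read_camera("wrist");im=c["pixels"];cv2.imwrite("pics/w3.png",im)
g=cv2.cvtColor(im,cv2.COLOR_BGR2HSV)
for r in (225,260,360,390): 
    row=im[r].astype(int);k=(row.max(1)-row.min(1)<25)&(row.mean(1)>90)
    xs=np.arange(285,350);print(r,xs[k[285:350]].tolist()[:1],xs[k[285:350]].tolist()[-1:],row[300:336:3].mean(1).astype(int))
P=plane(c,[(317.5,200),(317,412),(317,312)],.249);d=P[0]-P[1];print(P.round(4),np.degrees(np.arctan2(d[1],d[0])))
o=get_obs();p=o["eef_pos"];print(p,proj(c,[p]))
E
python3 go.py .5633 .1985 .221 -11.3
```

```text
225 [285] [349] [130 129 118 131 133 136 132 128 132 130 110 134]
260 [294] [339] [132 129 115 127 129 131 129 127 128 125 114 128]
360 [285] [334] [124 125 115 128 127 127 125 128 126 112 122 119]
390 [285] [349] [127 126 112 126 126 127 125 127 126 106 125 123]
[[0.5957 0.1869 0.249 ]
 [0.4637 0.2145 0.249 ]
 [0.533  0.2001 0.249 ]] -11.771654231573416
[0.56343141 0.19645108 0.30374775] [[310.83417226 310.87170452]]
t 3.75 p [0.5634 0.1965 0.3037] yaw -11.66 q [-0.06  0.33 -0.49  1.63  0.16  1.22 -2.36] F [-0.   0.2  1.1] w 0.587
dp [-0.02 -0.08  3.31] ang [ 0.01  0.01 -0.07]
```

jog_arm(dp=[[0,0,0.7],[0,0,1.4],[0,0,2.1],[0,0,2.8],[0,0,3.3]], angular=[[0,0,0],[0,0,0],[0,0,0],[0,0,0],[0,0,0]], claw=[50,50,50,50,50])

```text
t: 4.25
eef_pos: [0.5642, 0.1976, 0.222]
tool_rot: [-0.0, 0.995, -0.101, 0.001]
contact_force: [0.2, -0.6, -0.4]
gripper_width: 0.587
```

```bash
python3 go.py .5633 .1965 .221 -11.5; python3 - <<'E'
from station import *
import cv2,numpy as np
a=read_camera("wrist")["pixels"];b=read_camera("side")["pixels"][230:410,180:420]
cv2.imwrite("pics/c4.png",np.hstack([cv2.resize(a,(400,300)),cv2.resize(b,(400,300))]))
E
```

```text
t 4.25 p [0.5642 0.1976 0.222 ] yaw -11.61 q [-0.07  0.4  -0.48  1.73  0.21  1.06 -2.39] F [ 0.2 -0.6 -0.4] w 0.587
dp [-0.03  0.05  0.04] ang [-0.01 -0.02 -0.02]
```

View pics/c4.png

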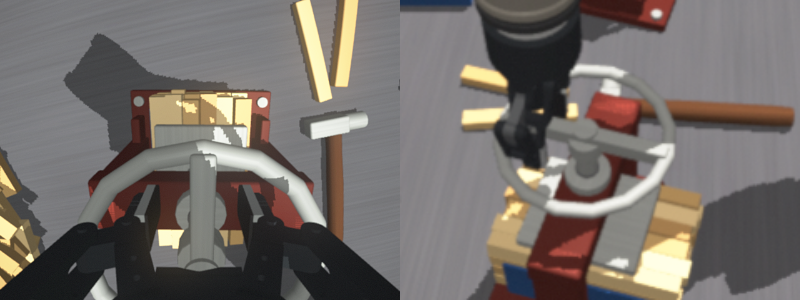

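The fingers are inside the rim and the spoke is centred between the pads (spoke col 203, pads about 150 and 255 in the left half). I'll close with a light grip.

jog_arm(dp=[[0,0,0],[0,0,0],[0,0,0],[0,0,0],[0,0,0]], angular=[[0,0,0],[0,0,0],[0,0,0],[0,0,0],[0,0,0]], claw=[35,20,8,8,8], grip_force=30)

```text
t: 4.85
eef_pos: [0.564, 0.1964, 0.2227]
tool_rot: [0.001, 0.995, -0.101, 0.001]
contact_force: [-2.4, -5.1, 6.2]
gripper_width: 0.159
```

```bash
cat > arc.py <<'E'
# rows for turning by a total angle about the wheel axis from the current (radial offset r along +tool x)
import numpy as np,sys
from scipy.spatial.transform import Rotation as Ro
from go import st
o,p,R=st();C=np.array([.526,.203])
th0=np.degrees(np.arctan2(R[1,0],R[0,0]));v=np.r_[p[:2]-C,0]
print("t",o["t"],p.round(4),"yaw",th0.round(2),"F",np.round(o["contact_force"],1),"T",np.round(o["torque"],2),"w",o["gripper_width"],"r",np.linalg.norm(v),"q7",o["q"][6])
for a in map(float,sys.argv[1:]):
    d=Ro.from_euler('z',a,degrees=True).as_matrix()@v-v;d[2]=.015*np.radians(a)
    print(a,(R.T@d/.025).round(3),"ang z",-a/5)
E
python3 arc.py 4 8 12 16 20
```

```text
t 4.85 [0.564  0.1964 0.2227] yaw -11.63 F [-2.4 -5.1  6.2] T [-1.03  0.34  0.12] w 0.1592889746712519 r 0.03851407865595633 q7 -2.394524952980923
4.0 [-0.007 -0.107 -0.042] ang z -0.8
8.0 [-0.022 -0.214 -0.084] ang z -1.6
12.0 [-0.044 -0.319 -0.126] ang z -2.4
16.0 [-0.073 -0.422 -0.168] ang z -3.2
20.0 [-0.109 -0.523 -0.21 ] ang z -4.0
```

jog_arm(dp=[[-0.01,-0.11,-0.04],[-0.02,-0.21,-0.08],[-0.04,-0.32,-0.13],[-0.07,-0.42,-0.17],[-0.11,-0.52,-0.21]], angular=[[0,0,-0.8],[0,0,-1.6],[0,0,-2.4],[0,0,-3.2],[0,0,-4]], claw=[8,8,8,8,8])

```text
t: 5.35
eef_pos: [0.5642, 0.2095, 0.2278]
tool_rot: [0.001, 0.997, 0.074, 0.001]
contact_force: [-0.6, -5.2, 5.6]
gripper_width: 0.156
```

```bash
python3 arc.py 20
```

```text
t 5.35 [0.5642 0.2095 0.2278] yaw 8.48 F [-0.6 -5.2  5.6] T [-1.05  0.16 -0.15] w 0.15629035986406958 r 0.038707137813527824 q7 -2.0915704645930466
20.0 [-0.104 -0.527 -0.211] ang z -4.0
```

Turning smoothly with small forces. I'll continue with the same arc.

jog_arm(dp=[[-0.01,-0.11,-0.04],[-0.02,-0.21,-0.08],[-0.04,-0.32,-0.13],[-0.07,-0.42,-0.17],[-0.11,-0.52,-0.21]], angular=[[0,0,-0.8],[0,0,-1.6],[0,0,-2.4],[0,0,-3.2],[0,0,-4]], claw=[8,8,8,8,8])

```text
t: 5.85
eef_pos: [0.5599, 0.222, 0.233]
tool_rot: [0.001, 0.969, 0.246, 0.001]
contact_force: [1.1, -4.6, 4.8]
gripper_width: 0.159
```

```bash
python3 arc.py 20
```

```text
t 5.85 [0.5599 0.222  0.233 ] yaw 28.46 F [ 1.1 -4.6  4.8] T [-0.98 -0.17 -0.11] w 0.15869824487572623 r 0.03882542043681281 q7 -1.792255319574099
20.0 [-0.101 -0.529 -0.211] ang z -4.0
```

jog_arm(dp=[[-0.01,-0.11,-0.04],[-0.02,-0.21,-0.08],[-0.04,-0.32,-0.13],[-0.07,-0.42,-0.17],[-0.11,-0.52,-0.21]], angular=[[0,0,-0.8],[0,0,-1.6],[0,0,-2.4],[0,0,-3.2],[0,0,-4]], claw=[8,8,8,8,8])

```text
t: 6.35
eef_pos: [0.5516, 0.2323, 0.2383]
tool_rot: [0.001, 0.912, 0.41, 0.001]
contact_force: [1.6, -4.3, 3.4]
gripper_width: 0.155
```

jog_arm(dp=[[-0.01,-0.11,-0.04],[-0.02,-0.21,-0.08],[-0.04,-0.32,-0.12],[-0.04,-0.32,-0.12],[-0.04,-0.32,-0.12]], angular=[[0,0,-0.8],[0,0,-1.6],[0,0,-2.4],[0,0,-2.4],[0,0,-2.4]], claw=[8,8,8,8,8])

```text
t: 6.85
eef_pos: [0.545, 0.2369, 0.2414]
tool_rot: [0.001, 0.865, 0.502, 0.001]
contact_force: [1.5, -5.2, 5.4]
gripper_width: 0.16
```

```bash
python3 arc.py 4; python3 - <<'E'
from station import *
import cv2,numpy as np
a=read_camera("wrist")["pixels"];b=read_camera("side")["pixels"][230:410,180:420]
cv2.imwrite("pics/c5.png",np.hstack([cv2.resize(a,(400,300)),cv2.resize(b,(400,300))]))
E
```

```text
t 6.85 [0.545  0.2369 0.2414] yaw 60.33 F [ 1.5 -5.2  5.4] T [-0.87 -0.29  0.14] w 0.15988666732782003 r 0.03887974268245473 q7 -1.31252692623758
4.0 [-0.004 -0.108 -0.042] ang z -0.8
```

View pics/c5.png

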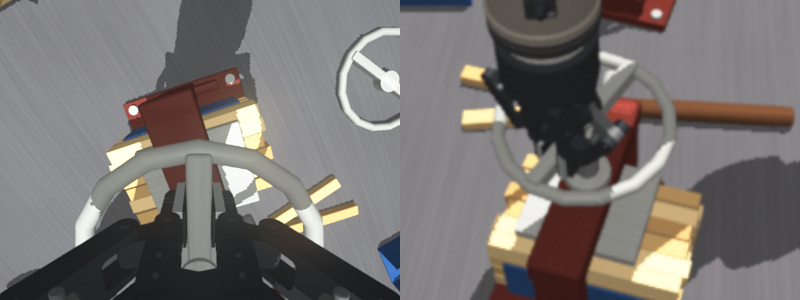

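The wheel has turned with the hand by 72° (yaw −11.6° → 60.3°) and risen 19 mm, with the spoke still between the pads. Letting go now.

jog_arm(dp=[[0,0,0],[0,0,0],[0,0,0],[0,0,0],[0,0,0]], angular=[[0,0,0],[0,0,0],[0,0,0],[0,0,0],[0,0,0]], claw=[25,35,45,45,45])

```text
t: 7.45
eef_pos: [0.5432, 0.2383, 0.2401]
tool_rot: [-0.0, 0.864, 0.503, -0.0]
contact_force: [0.1, 0.7, 0.0]
gripper_width: 0.522
```

```bash
python3 arc.py 4; python3 - <<'E'
from station import *
import cv2,numpy as np
a=read_camera("wrist")["pixels"];cv2.imwrite("pics/w6.png",cv2.resize(a,(400,300)))
E
```

```text
t 7.45 [0.5432 0.2383 0.2401] yaw 60.44 F [0.1 0.7 0. ] T [-0.05 -0.01  0.01] w 0.5223004812192785 r 0.0392592996166664 q7 -1.312726431708845
4.0 [-0.011 -0.109 -0.042] ang z -0.8
```

View pics/w6.png

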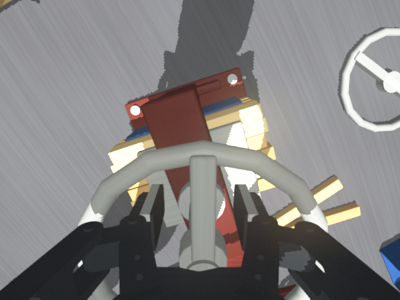

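The fingers are open and clear of both spoke and rim, and forces read zero. Now rising straight up, then backing away.

jog_arm(dp=[[0,0,-0.6],[0,0,-1.4],[0,0,-2.4],[0,0,-3.6],[0,0,-4.8]], angular=[[0,0,0],[0,0,0],[0,0,0],[0,0,0],[0,0,0]], claw=[45,45,45,45,45])

```text
t: 8.0
eef_pos: [0.5432, 0.2382, 0.3625]
tool_rot: [-0.0, 0.864, 0.503, 0.0]
contact_force: [1.0, 0.5, -0.2]
gripper_width: 0.527
```

```bash
python3 go.py .54 -.0 .42 60
```

```text
t 8.0 p [0.5432 0.2382 0.3625] yaw 60.44 q [ 0.08  0.34 -0.79  1.54  0.25  1.36 -1.24] F [ 1.   0.5 -0.2] w 0.527
dp [-8.35  4.59 -2.3 ] ang [ 0.   -0.01  0.09]
```

jog_arm(dp=[[-1.4,0.8,-1.2],[-2.9,1.6,-2.2],[-4.3,2.4,-2.3],[-5.7,3.2,-2.3],[-7,3.9,-2.3]], angular=[[0,0,0],[0,0,0],[0,0,0],[0,0,0],[0,0,0]], claw=[45,45,45,45,45])

```text
t: 8.5
eef_pos: [0.5417, 0.036, 0.4193]
tool_rot: [0.001, 0.864, 0.503, 0.001]
contact_force: [-0.1, -0.8, 0.4]
gripper_width: 0.525
```

jog_arm(dp=[[-1,0.6,0],[-1.5,0.8,0],[-1.5,0.8,0],[-1.5,0.8,0],[-1.5,0.8,0]], angular=[[0,0,0],[0,0,0],[0,0,0],[0,0,0],[0,0,0]], claw=[45,45,45,45,45])

```text
t: 9.0
eef_pos: [0.5406, -0.0022, 0.418]
tool_rot: [-0.0, 0.863, 0.505, 0.0]
contact_force: [0.3, -0.0, 0.3]
gripper_width: 0.522
```

```bash
python3 - <<'E'
from station import *
from h import *
o=get_obs();print(o["t"],o["eef_pos"],o["contact_force"],np.abs(o["joint_vel"]).max())
a=read_camera("side");b=read_camera("top")
a0=cv2.imread("pics/side0.png");b0=cv2.imread("pics/top0.png")
f=lambda i:cv2.resize(i[240:460,180:420],(400,366))
g=lambda i:cv2.resize(i[160:310,140:540],(800,300))
cv2.imwrite("pics/s7.png",np.hstack([f(a0),f(a["pixels"])]));cv2.imwrite("pics/t7.png",np.vstack([g(b0),g(b["pixels"])]))
E
```

```text
9.0 [ 0.54058126 -0.00224158  0.41804745] [ 0.29615424 -0.04968826  0.3254585 ] 0.004255854162479449
```

View pics/s7.png

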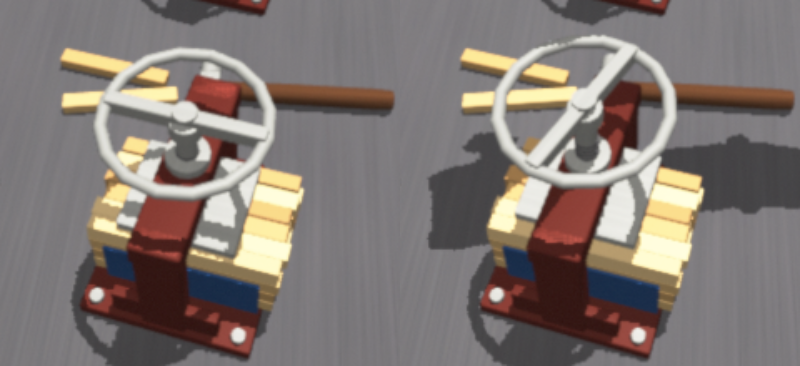

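View pics/t7.png

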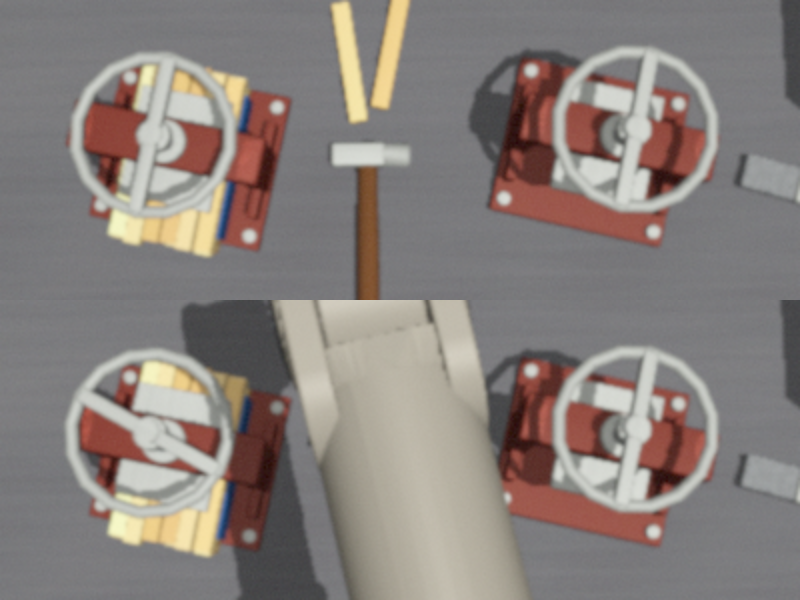

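In the before/after views, the wheel and plate are raised and the spoke has turned anticlockwise to about 61°. The former and the empty press haven't moved.

```bash
python3 -c "
from station import *
print(hand_in())"
```

```text
the job is handed in; nothing more can be done
None
```

The handwheel of the packed press is turned about 72° (a fifth of a turn) anticlockwise, and the job is handed in. I gripped its spoke about 38 mm off the axis with a 30 N grip and let the hand rise 19 mm with the screw. I then opened the fingers, lifted clear and backed away to a spot between the two presses, about 0.42 m up. This took about 9 s.

**Last checks:**
- **Turn:** the tool turned from −11.6° to 60.3°. In the final top view the spoke reads about 61°, so the wheel stayed where I left it.
- **Forces:** readings at the end of each move stayed under about 10 N, and were near zero after release.
- **Plate and former:** the side view shows the wheel and presser plate raised off the sticks. The former has not visibly moved. I did not measure the plate gap itself.
- **Empty press:** its wheel and position match the first picture.

**Disagreement:** the first wrist-camera estimate put the wheel centre about 5 mm farther left (+y) than the fixed cameras did. A second wrist reading differed from the first by about 8 mm the other way. I used the fixed-camera centre, and the turn ran with low forces.

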